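# Hang up the boot tools and shut the cabinet

### The arm

A 6-joint arm with a two-finger parallel gripper is mounted at the origin on the work surface. World frame = base frame: x ahead of the robot, y to its left, z up, the work surface at z = 0. Lengths are in m, angles in rad, forces in N, time in s.
With the tool pointing down it reaches from about 0.25 to 0.775 m from the base axis. Payload 4 kg.
Tool frame: the origin (TCP) lies midway between the tips of the shut fingers; the grasp point (between the pads) lies 19 mm behind it; z points along the fingers, y is the direction in which the jaws open and shut (so a half turn about z gives the same grasp; the last joint's range is limited). The gripper opens to 94 mm and grips with 3 to 60 N. Pads are 16 mm wide; open, the fingers measure 119 mm over their backs; the gripper's body (75 mm by 177 mm) begins 78 mm behind the grasp point.
Start: joints at [1.075, 0.087, 1.371, -0, 1.684, -0.103], TCP at [0.211, 0.508, 0.206] pointing down, gripper open.
Joint ranges: [-3.1, 3.1], [-0.76, 2.03], [0.27, 2.55], [-1.08, 4.22], [0.17, 2.65], [-2.57, 2.57]. Speed limits (rad/s): [2.79, 2.79, 3.14, 3.14, 3.14, 3.14].

### API

Orientations are given as [roll, pitch, yaw] about the fixed x, y, z axes, in that order (R = Rz(yaw) Ry(pitch) Rx(roll)).
In Python, from bench import robot, cams gives the robot as it stands.
- The arm moves only by the tool step_arm, never from a script. Its argument "plan" is a list that holds one entry, the list of rows, each a list of 5 numbers: the shift along the world's x, y, z in mm, then the turn about the world's z in rad, then the opening in per cent of the stroke, from 0 (shut) to 100 (fully open). In form: [[[tx, ty, tz, turn, fingers], ...]]. A call has 1 to 8 rows; each row is the pose to reach, as a shift and turn from the pose commanded when the call began; what a row does not reach only later rows make up. A row lasts 1/12 s, in which the tool goes at most 41.7 mm and 7.16 degrees, less where a joint would pass 70% of its speed; a pose out of reach is approached as far as the arm can. A call with a gripper value outside its range is refused whole. The fingers move at their own pace and stop on an object; the grip force is fixed at half the most. Time passes only in rows, so rows that repeat a pose let the fingers close. It gives the time, the measured TCP pose, the force and the opening at its end, in the units of the state.
- robot.get_obs(): the state, without advancing time (a new reading comes with each control period).
- cams.snapshot(name): name is "scene" or "top" or "wrist"; returns a dict with "frame" (480x640x3 uint8, red, green, blue), "camera_matrix" (3x3 intrinsics, pixels), "origin" and "attitude" of the camera in the world; the wrist camera has in their place "T_tool_cam" (4x4, takes a point from camera to tool coordinates, whose origin is the TCP and whose axes are the flange's). Camera axes: x right, y down, z forward; pixel columns grow to the right and rows downward; lengths in m; the calibration is good to about 2 mm. The wrist camera is an equidistant fisheye: a pixel r from the principal point sees the ray r / f radians off the axis. A picture is of the moment at which its call begins: read the wrist's pose just before it. There is no depth.
- robot.close_job(): hands the job in, once; it reports no verdict.
The state is a dict: "time": time; "joint_positions": joint angles; "qvel": joint speeds; "joint_torque": joint torques, N m; "tool_pos": TCP position; "ee_rot": TCP orientation; "wrist_force": force on the tool from outside, world axes, zero at the start; "wrist_torque": the same for the moment, N m; "width": finger opening in m.
Only numpy, scipy, OpenCV 4.12 (cv2) and the standard library are available. Lean on these libraries where they do the work, as an engineer would, in place of code of your own. Each camera call takes 0.05 s, during which the arm holds its last target. There are 200 camera calls.

### The job

Put the boot tools away: hang every tool that lies in the black tray by its ring on the slanted pegs in the teak cabinet, one tool to a peg, any order. When all of them hang there, swing the cabinet door fully shut without slamming it, and leave the heel cup, coaster, polish tin, mug and spray bottle where they are.

Things in the scene. Friction and masses are not known exactly. Their poses are not given: they have to be found in the camera images.
- cabinet: small teak boot-care cabinet without a roof, 200 deep, 330 wide, fixed; origin under its centre, front (door side) faces its -x, z up. Side walls 200 tall, floor 20 thick, open behind but for a low slat and a teak rail across the back (cabinet x 88 to 100, 190 to 245 high) that carries five pegs 58 apart.
- peg0_tip (a point): centre of the rounded tip of peg 0 (0 at the cabinet's right, -y, to 4 at its left), 261 above the table. The peg is straight steel, 8 thick, 65 long; from its root on the rail (height 215) it slants up at 45 degrees to the cabinet's front: the tip is 46 further to cabinet -x and 46 higher. A ring let go over it slides to the root and the tool swings down to hang by the rail.
- peg1_tip (a point): centre of the rounded tip of peg 1 (0 at the cabinet's right, -y, to 4 at its left), 261 above the table. The peg is straight steel, 8 thick, 65 long; from its root on the rail (height 215) it slants up at 45 degrees to the cabinet's front: the tip is 46 further to cabinet -x and 46 higher. A ring let go over it slides to the root and the tool swings down to hang by the rail.
- peg2_tip (a point): centre of the rounded tip of peg 2 (0 at the cabinet's right, -y, to 4 at its left), 261 above the table. The peg is straight steel, 8 thick, 65 long; from its root on the rail (height 215) it slants up at 45 degrees to the cabinet's front: the tip is 46 further to cabinet -x and 46 higher. A ring let go over it slides to the root and the tool swings down to hang by the rail.
- peg3_tip (a point): centre of the rounded tip of peg 3 (0 at the cabinet's right, -y, to 4 at its left), 261 above the table. The peg is straight steel, 8 thick, 65 long; from its root on the rail (height 215) it slants up at 45 degrees to the cabinet's front: the tip is 46 further to cabinet -x and 46 higher. A ring let go over it slides to the root and the tool swings down to hang by the rail.
- peg4_tip (a point): centre of the rounded tip of peg 4 (0 at the cabinet's right, -y, to 4 at its left), 261 above the table. The peg is straight steel, 8 thick, 65 long; from its root on the rail (height 215) it slants up at 45 degrees to the cabinet's front: the tip is 46 further to cabinet -x and 46 higher. A ring let go over it slides to the root and the tool swings down to hang by the rail.
- door (a joint): angle of the teak swing door in rad: 0 shut, grows as it opens to the cabinet's front; free hinge with slight resistance, no latch. Panel 328 wide, 15 thick, 30 to 200 above the table; a steel bar handle stands 35 off its outer face, 30 from the free edge. It can be pushed shut on its outer face.
- door_hinge (a point): point on the door's upright hinge axis, in the plane of the door's outer face at its left (+y) edge; shut, the panel runs from there to the cabinet's -y; open at 1.57 it runs to the cabinet's -x
- pick: steel boot pick, 195 long: straight flat-sided shaft 14 wide, 12 thick, from 50 behind the origin to 60 ahead, with a thin bent point behind it. Origin: underside of the shaft at the place to grip, near the balance point, z up as it lies; +x runs along the shaft to the eye, centred 85 ahead: a flat ring of 6 thick bar, 30 inside, 42 outside, in the tool's xy plane. May be absent.
- pick_eye (a point): centre of the pick's eye (hole)
- horn: short red plastic shoe horn, 195 long: handle shaft 16 wide, 12 thick from 25 behind to 65 ahead of the origin, blade 38 wide behind it, red ring. Origin: underside of the shaft at the place to grip, near the balance point, z up as it lies; +x runs along the shaft to the eye, centred 90 ahead: a flat ring of 6 thick bar, 30 inside, 42 outside, in the tool's xy plane. May be absent.
- horn_eye (a point): centre of the horn's eye (hole)
- brush: teak boot brush, 189 long: handle shaft 16 wide, 14 thick from 22 behind to 62 ahead of the origin; behind it a 60 by 34 head with black bristles up to 28 high. Origin: underside of the shaft at the place to grip, near the balance point, z up as it lies; +x runs along the shaft to the eye, centred 88 ahead: a flat ring of 6 thick bar, 30 inside, 42 outside, in the tool's xy plane. May be absent.
- brush_eye (a point): centre of the brush's eye (hole)
- puller: dark steel boot puller, 182 long: shaft 14 wide, 12 thick from 60 behind to 60 ahead of the origin, with a wooden cross bar 55 wide and 15 thick at its tail. Origin: underside of the shaft at the place to grip, near the balance point, z up as it lies; +x runs along the shaft to the eye, centred 85 ahead: a flat ring of 6 thick bar, 30 inside, 42 outside, in the tool's xy plane. May be absent.
- puller_eye (a point): centre of the puller's eye (hole)
- scraper: sole scraper, 191 long: grey plastic shaft 16 wide, 12 thick from 25 behind to 65 ahead of the origin, steel blade 42 wide and 4 thick behind it. Origin: underside of the shaft at the place to grip, near the balance point, z up as it lies; +x runs along the shaft to the eye, centred 90 ahead: a flat ring of 6 thick bar, 30 inside, 42 outside, in the tool's xy plane. May be absent.
- scraper_eye (a point): centre of the scraper's eye (hole)
- tray: black plastic boot tray, 440 by 400, walls 15 high, fixed; the tools lie in it on its floor, which is 4 above the table; origin under its centre
- heel_cup: blue silicone heel cup 75x56x26; not part of the job; origin under its centre
- coaster: white round ceramic coaster, 90 across, 8 thick; not part of the job; origin under its centre
- tin: flat round shoe-polish tin, 80 across, 30 tall; not part of the job; origin under its centre
- mug: blue ceramic mug, 80 across, 90 tall; not part of the job; origin under its centre
- spray: plastic bottle of shoe spray, 56 across, 170 tall; not part of the job; origin under its centre
Not all that is in view belongs to the job. What is shaped like the pick but purple is not meant.

How it is judged:
By the outcome, as a careful person would: the job done as asked, in the order asked, and still so for the second after the job is handed in, with the robot touching nothing.
Of pick, horn, brush, puller, scraper only 4 to 5 are there at a start; the rules pass over those that are not, and their reading is None.
At some moment in a run one of pick, horn, brush, puller, scraper may be knocked a few centimetres aside while the robot is not near it.
It also fails if it takes over 210 s, if anything falls off the work surface, if the arm or the gripper's body presses on something with over 40 N, if the wrist force passes 120 N, or if a joint passes its speed limit or range.

## Working session

There is one attempt and no reset: what is moved stays moved. The work goes in short steps, Python scripts to look and compute and a tool call to move; the robot and the scene stay as the last step left them, time stands still between calls to the robot, and variables do not carry over. Pictures are saved under pics/ and viewed, about 12 in all and at most 16, crops included, and the job is handed in when it is done.

Besides the shell and the picture viewer there is one more tool, called after "Emit:" in YAML: its name, and indented under it one key for each argument. step_arm: Moves the arm, as the interface text tells. Its arguments: {"type":"object","properties":{"plan":{"type":"array"}},"required":["plan"]}

```bash
mkdir -p pics; ls
python3 - <<'E'
from bench import robot,cams
import cv2,json
o=robot.get_obs();print(o)
for n in("scene","top"):
    s=cams.snapshot(n);cv2.imwrite(f"pics/{n}0.png",s["frame"][:,:,::-1]);print(n,s["camera_matrix"],s["origin"],s["attitude"])
E
```

```text
pics
{'time': 0.0, 'joint_positions': array([ 1.07489024e+00,  8.79313132e-02,  1.37222384e+00,  1.27260354e-05,
        1.68362910e+00, -1.03106576e-01]), 'qvel': array([-1.26284244e-03, -8.23645128e-04,  4.30337438e-04,  4.88809918e-04,
       -6.82182238e-05, -2.17389800e-04]), 'joint_torque': array([-4.63868819e-04, -3.40199196e+01, -3.02419281e+01,  7.17073912e-02,
        3.31754854e-02, -2.01010412e-04]), 'tool_pos': array([0.21026643, 0.5076232 , 0.20433258]), 'ee_rot': array([-3.13941399e+00, -2.38149107e-04,  2.74879430e+00]), 'wrist_force': array([-0.04521856, -0.9044802 ,  0.38126218]), 'wrist_torque': array([ 0.03222256,  0.00343087, -0.01081648]), 'width': 0.09401572661452735}
scene [[541.10017786   0.         314.05510907]
 [  0.         541.10017786 241.45616166]
 [  0.           0.           1.        ]] [1.71501056 0.1338981  1.7127122 ] [-2.50038982  0.00286342  1.72617261]
top [[531.03994428   0.         325.4135998 ]
 [  0.         531.03994428 245.83698946]
 [  0.           0.           1.        ]] [ 0.51980529 -0.05916711  1.63310762] [-3.10643933 -0.00511345 -1.57619297]
```

View pics/top0.png

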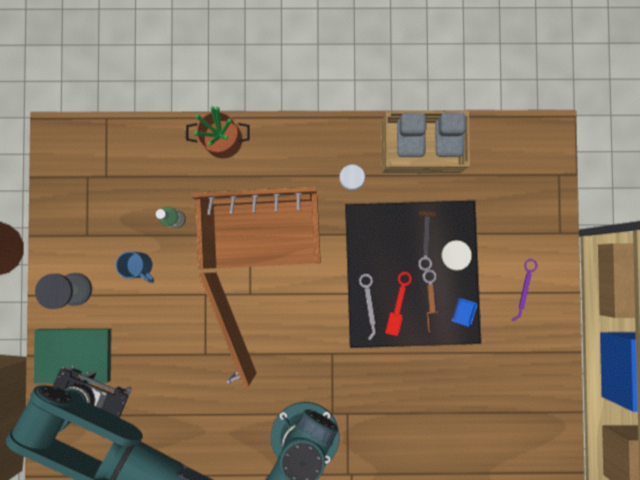

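View pics/scene0.png

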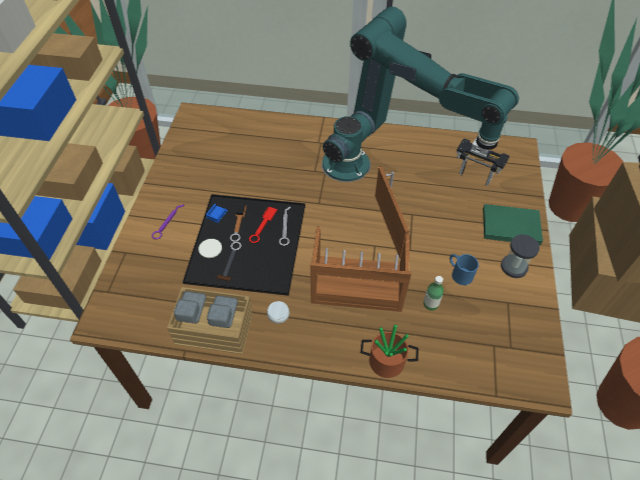

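The top view shows the pick (eye 366,281), horn (405,279), brush (430,276) and puller reversed (eye 425,264). There is no scraper. The cabinet has five pegs and its door is about 68° open. The scene view agrees. Next I'll enlarge the key regions.

```bash
cat > h.py <<'E'
import numpy as np,cv2
from scipy.spatial.transform import Rotation as R
from bench import robot,cams
def Rm(a): return R.from_euler('xyz',a).as_matrix()
def ray(s,u,v):
    K=s["camera_matrix"];d=Rm(s["attitude"])@np.array([(u-K[0,2])/K[0,0],(v-K[1,2])/K[1,1],1.])
    return np.array(s["origin"]),d/np.linalg.norm(d)
def plane(o,d,z): return o+d*(z-o[2])/d[2]
def tri(a,b):
    A=np.stack([a[1],-b[1]],1);t=np.linalg.lstsq(A,b[0]-a[0],rcond=None)[0]
    p=a[0]+t[0]*a[1];q=b[0]+t[1]*b[1];return (p+q)/2,np.linalg.norm(p-q)
def proj(s,p):
    c=Rm(s["attitude"]).T@(np.array(p)-s["origin"]);K=s["camera_matrix"];return c[:2]/c[2]*K[0,0]+K[:2,2]
def wray(s,o,u,v):
    K=s["camera_matrix"];x=np.array([u-K[0,2],v-K[1,2]]);r=np.hypot(*x);t=r/K[0,0]
    d=np.r_[np.sin(t)*x/max(r,1e-9),np.cos(t)];T=np.array(s["T_tool_cam"]);W=Rm(o["ee_rot"])
    return W@T[:3,3]+o["tool_pos"],W@T[:3,:3]@d
def wproj(s,o,p):
    T=np.array(s["T_tool_cam"]);W=Rm(o["ee_rot"]);c=T[:3,:3].T@(W.T@(np.array(p)-o["tool_pos"])-T[:3,3])
    t=np.arctan2(np.hypot(c[0],c[1]),c[2]);K=s["camera_matrix"];return K[:2,2]+K[0,0]*t*c[:2]/np.hypot(c[0],c[1])
def save(n,im): cv2.imwrite(f"pics/{n}.png",im[:,:,::-1])
E
python3 - <<'E'
import cv2,numpy as np
t=cv2.imread("pics/top0.png");s=cv2.imread("pics/scene0.png")
c=np.zeros((600,800,3),np.uint8)
def put(im,x0,y0,x1,y1,k,X,Y):
    z=cv2.resize(im[y0:y1,x0:x1],None,fx=k,fy=k,interpolation=cv2.INTER_CUBIC);c[Y:Y+z.shape[0],X:X+z.shape[1]]=z
put(t,345,200,485,350,3,0,0)
put(t,190,180,325,280,2.8,421,0)
put(s,305,225,415,312,2.9,421,290)
cv2.imwrite("pics/m1.png",c)
E
```

```text
(no output)
```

View pics/m1.png

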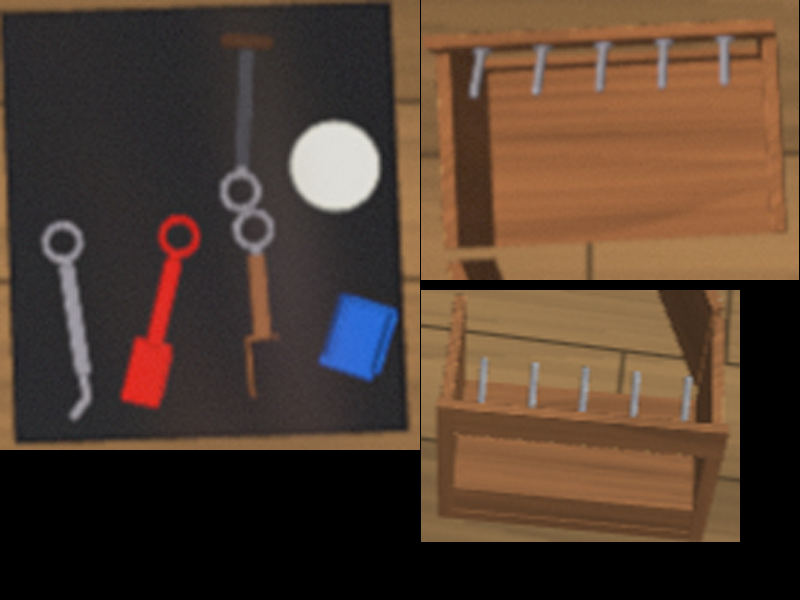

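Run:
```python
from h import *
T=cams.snapshot("top");S=cams.snapshot("scene")
tp=[(724,80),(662,83),(600,85),(538,89),(474,92)]
sp=[(485,361),(535,366),(585,371),(637,376),(688,380)]
for a,b in zip(tp,sp):
    ra=ray(T,(a[0]-421)/2.8+190,a[1]/2.8+180);rb=ray(S,(b[0]-421)/2.9+305,(b[1]-290)/2.9+225)
    p,e=tri(ra,rb);print("tip",p.round(4),round(e,4),plane(*ra,.261).round(4),plane(*rb,.261).round(4))
def t(u,v,z):return plane(*ray(T,u/3+345,v/3+200),z).round(4)
print("pick eye",t(62,242,.008),"horn",t(179,236,.008),"brush",t(254,230,.008),"puller",t(240,190,.008))
print("ends pick",t(84,372,.01),"horn blade c",t(148,372,.01),"brush shaft end",t(263,337,.014),"puller bar",t(246,42,.012))
print("coaster",t(335,166,.01),"cup",t(357,337,.02))
def u(x,y,z):return plane(*ray(T,x,y),z).round(4)
print("door top free end",u(250,382,.2),u(204,271,.2),"handle",u(234,378,.15))
```

```text
tip [0.6655 0.0065 0.2523] 0.0052 [0.665  0.0035 0.261 ] [0.6713 0.0098 0.261 ]
tip [0.6631 0.0642 0.2513] 0.005 [0.6625 0.0609 0.261 ] [0.6696 0.0671 0.261 ]
tip [0.6616 0.1217 0.2515] 0.0046 [0.6609 0.1182 0.261 ] [0.6678 0.1241 0.261 ]
tip [0.6582 0.1805 0.2494] 0.006 [0.6575 0.1755 0.261 ] [0.6658 0.183  0.261 ]
tip [0.6557 0.239  0.2507] 0.0044 [0.655  0.2346 0.261 ] [0.6625 0.2404 0.261 ]
pick eye [ 0.4698 -0.1902  0.008 ] horn [ 0.4752 -0.3096  0.008 ] brush [ 0.4809 -0.3862  0.008 ] puller [ 0.5217 -0.3724  0.008 ]
ends pick [ 0.338  -0.2113  0.01  ] horn blade c [ 0.3376 -0.2763  0.01  ] brush shaft end [ 0.3727 -0.3928  0.014 ] puller bar [ 0.6728 -0.3796  0.012 ]
coaster [ 0.5457 -0.4693  0.01  ] cup [ 0.3727 -0.4866  0.02  ]
door top free end [0.2069 0.1369 0.2   ] [0.5041 0.2605 0.2   ] handle [0.2072 0.188  0.15  ]
```

Run:
```python
from h import *
s=cams.snapshot("wrist");print(s["T_tool_cam"],s["camera_matrix"])
```

```text
[[-9.40930613e-05 -9.61395984e-01 -2.75168591e-01  8.07953148e-02]
 [ 9.99999874e-01  4.53684524e-05 -5.00457181e-04  2.55092934e-04]
 [ 4.93621497e-04 -2.75168603e-01  9.61395858e-01 -1.80232203e-01]
 [ 0.00000000e+00  0.00000000e+00  0.00000000e+00  1.00000000e+00]] [[371.64829954   0.         318.72673548]
 [  0.         371.64829954 236.76710526]
 [  0.           0.           1.        ]]
```

Emit:
step_arm:
  plan:
    - [[0,0,40,-0.12,40],[0,0,80,-0.24,40],[0,0,110,-0.37,40],[10,-39,110,-0.49,40],[20,-78,110,-0.62,40],[30,-117,110,-0.74,40],[40,-156,110,-0.87,40],[50,-195,110,-0.99,40]]

```text
time: 0.92
tool_pos: [0.2604, 0.3115, 0.3154]
ee_rot: [3.141, 0.0, 1.754]
wrist_force: [0.6, -0.2, 0.7]
width: 0.0442
```

Emit:
step_arm:
  plan:
    - [[10,-39,0,-0.12,40],[20,-78,0,-0.25,40],[30,-117,0,-0.37,40],[40,-156,0,-0.49,40],[50,-195,0,-0.62,40],[60,-234,0,-0.74,40],[70,-273,0,-0.87,40],[80,-312,0,-0.99,40]]

```text
time: 1.58
tool_pos: [0.3403, -0.0008, 0.3158]
ee_rot: [3.14, -0.001, 0.763]
wrist_force: [0.4, -0.3, 0.7]
width: 0.0377
```

Emit:
step_arm:
  plan:
    - [[10,-39,0,-0.12,40],[20,-78,0,-0.25,40],[30,-117,0,-0.37,40],[40,-156,0,-0.49,40],[50,-195,0,-0.61,40],[50,-195,0,-0.61,40],[50,-195,0,-0.61,40],[50,-195,0,-0.61,40]]

```text
time: 2.25
tool_pos: [0.3903, -0.1934, 0.3154]
ee_rot: [-3.141, 0.0, 0.16]
wrist_force: [0.2, -0.3, -0.1]
width: 0.0374
```

Run:
```python
from h import *
o=robot.get_obs();s=cams.snapshot("wrist");save("w1",s["frame"])
for n,p in dict(pick=(.470,-.190,.008),horn=(.475,-.31,.008),brush=(.481,-.386,.008),puller=(.522,-.372,.008)).items(): print(n,wproj(s,o,p).round(1))
np.savez("w1.npz",**{k:s[k] for k in s},**{k:o[k] for k in("tool_pos","ee_rot")})
```

```text
pick [326.4 133.3]
horn [416.  146.1]
brush [468.1 153.4]
puller [464.4 122.3]
```

View pics/w1.png

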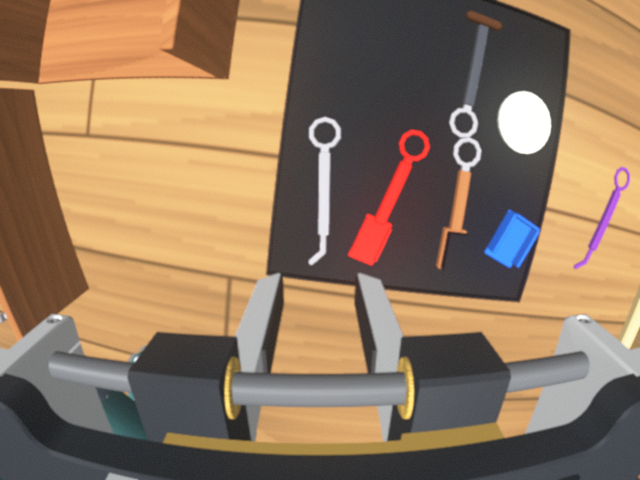

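The wrist view shows pick eye (325,133) with shaft end (323,236), horn eye (414,146), brush eye (467,153) and puller eye (464,123). These match the top-view predictions.

Run:
```python
from h import *
s=dict(np.load("w1.npz"));o=s
for n,e,b,L in(("pick",(325,133),(323,232),.085),("horn",(414,146),(381,215),.09),("brush",(467,153),(458,228),.088),("puller",(464,123),(484,30),.085)):
    E=plane(*wray(s,o,*e),.009);B=plane(*wray(s,o,*b),.014);d=E-B;y=np.arctan2(d[1],d[0]);l=np.hypot(d[0],d[1])
    G=E-L*np.r_[np.cos(y),np.sin(y),0];print(n,"eye",E.round(4),"yaw",round(y,3),"len",l.round(3),"grip",G[:2].round(4), "shift mm",((G-o["tool_pos"])[:2]*1000).round(0))
```

```text
pick eye [ 0.47   -0.1881  0.009 ] yaw 0.142 len 0.132 grip [ 0.3859 -0.2001] shift mm [-4. -7.]
horn eye [ 0.4746 -0.307   0.009 ] yaw -0.27 len 0.103 grip [ 0.3878 -0.283 ] shift mm [ -3. -90.]
brush eye [ 0.4812 -0.3838  0.009 ] yaw 0.089 len 0.105 grip [ 0.3936 -0.3917] shift mm [   3. -198.]
puller eye [ 0.5207 -0.3712  0.009 ] yaw 3.089 len 0.138 grip [ 0.6056 -0.3756] shift mm [ 215. -182.]
```

Emit:
step_arm:
  plan:
    - [[-4,-8,-40,-0.015,40],[-4,-8,-80,-0.015,40],[-4,-8,-120,-0.015,40],[-4,-8,-160,-0.015,40],[-4,-8,-200,-0.015,40],[-4,-8,-240,-0.015,40],[-4,-8,-270,-0.015,40],[-4,-8,-285,-0.015,40]]

```text
time: 2.97
tool_pos: [0.3841, -0.1983, 0.0267]
ee_rot: [-3.137, 0.004, 0.148]
wrist_force: [0.2, -0.5, -0.3]
width: 0.0379
```

Emit:
step_arm:
  plan:
    - [[0,0,-10,0,40],[0,0,-21,0,40],[0,0,-21,0,40],[0,0,-21,0,0],[0,0,-21,0,0],[0,0,-21,0,0],[0,0,-21,0,0],[0,0,-21,0,0]]

```text
time: 3.63
tool_pos: [0.3874, -0.2022, 0.0107]
ee_rot: [3.14, -0.002, 0.144]
wrist_force: [0.2, 0.6, 3.7]
width: 0.0135
```

Emit:
step_arm:
  plan:
    - [[0,0,20,0,0],[0,0,50,0,0],[0,0,90,0,0],[0,0,130,0,0],[0,0,170,0,0],[0,0,210,0,0],[0,0,250,0,0],[0,0,290,0,0]]

```text
time: 4.3
tool_pos: [0.3861, -0.2017, 0.3015]
ee_rot: [3.141, -0.0, 0.143]
wrist_force: [1.0, -0.4, 0.0]
width: 0.0136
```

Emit:
step_arm:
  plan:
    - [[14,36,10,0,0],[28,74,20,-0.02,0],[42,112,30,-0.04,0],[56,150,40,-0.06,0],[70,188,40,-0.08,0],[84,226,40,-0.1,0],[98,264,40,-0.1,0],[112,302,40,-0.1,0]]

```text
time: 4.97
tool_pos: [0.4988, 0.102, 0.3395]
ee_rot: [3.141, -0.0, 0.044]
wrist_force: [1.3, -0.5, -1.1]
width: 0.0136
```

Emit:
step_arm:
  plan:
    - [[12,30,0,0,0],[22,55,0,0,0],[28,70,0,0,0],[30,76,0,0,0],[30,76,0,0,0],[30,76,0,0,0],[30,76,0,0,0],[30,76,0,0,0]]

```text
time: 5.63
tool_pos: [0.5284, 0.1749, 0.34]
ee_rot: [3.141, -0.001, 0.042]
wrist_force: [-0.3, -0.2, -1.0]
width: 0.0136
```

Run:
```python
from h import *
o=robot.get_obs();s=cams.snapshot("wrist");save("w2",s["frame"]);print(o["tool_pos"],o["ee_rot"])
np.savez("w2.npz",**{k:s[k] for k in s},**{k:o[k] for k in("tool_pos","ee_rot")})
t=cams.snapshot("top");save("top2",t["frame"])
```

```text
[0.52837929 0.17486321 0.34002995] [ 3.14129360e+00 -7.18810656e-04  4.19708839e-02]
```

View pics/w2.png

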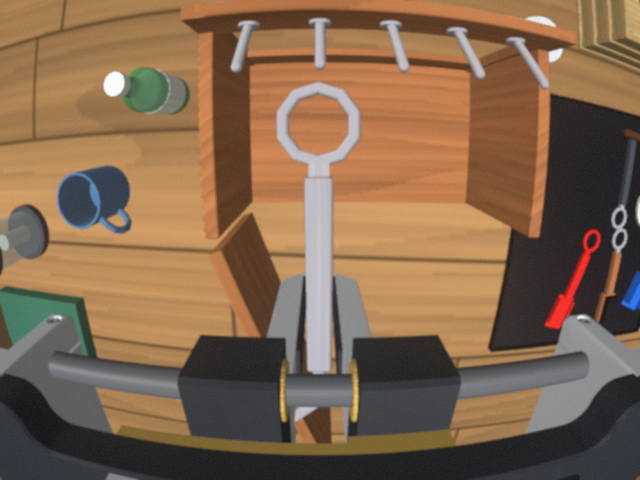

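The ring is centred at (318,125), with tips at (237,66), (320,62), (404,65), (480,73) and (545,82).

Run:
```python
from h import *
s=dict(np.load("w2.npz"));o=s
for i,p in zip((4,3,2,1,0),((237,66),(320,62),(403,64),(480,72),(545,81))): print(i,plane(*wray(s,o,*p),.261).round(4))
for z in (.33,.335,.34): print("ring",plane(*wray(s,o,318,125),z).round(4))
print(wproj(s,o,o["tool_pos"]+np.r_[.085*np.cos(.042),.085*np.sin(.042),-.002]))
```

```text
4 [0.6552 0.2373 0.261 ]
3 [0.6585 0.1797 0.261 ]
2 [0.6616 0.122  0.261 ]
1 [0.6639 0.0632 0.261 ]
0 [0.6677 0.0045 0.261 ]
ring [0.6126 0.1791 0.33  ]
ring [0.6125 0.1791 0.335 ]
ring [0.6124 0.179  0.34  ]
[319.35845042 123.28264875]
```

Emit:
step_arm:
  plan:
    - [[25,1,-10,0,0],[46,1,-35,0,0],[46,1,-60,0,0],[47,1,-75,0,0],[52,1,-83,0,0],[60,1,-91,0,0],[67,1,-98,0,0],[71,1,-102,0,0]]

```text
time: 6.4
tool_pos: [0.5985, 0.1768, 0.2372]
ee_rot: [3.141, 0.005, 0.044]
wrist_force: [-11.2, -0.1, 0.4]
width: 0.0132
```

Run:
```python
from h import *
o=robot.get_obs();s=cams.snapshot("wrist");S=cams.snapshot("scene");print(o["tool_pos"],o["ee_rot"],o["wrist_force"])
a=s["frame"][0:200,170:470];b=cv2.resize(S["frame"][210:320,280:440],None,fx=3,fy=3)
c=np.zeros((530,600,3),np.uint8);c[:200,:300]=a;c[200:,:480]=b;save("w3",c)
```

```text
[0.59851581 0.17680954 0.237234  ] [3.14137007 0.00461054 0.04361842] [-11.18905843  -0.0614366    0.44195232]
```

View pics/w3.png

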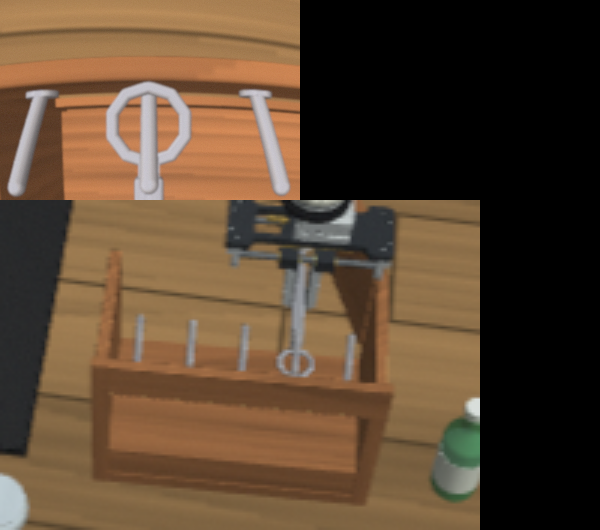

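Emit:
step_arm:
  plan:
    - [[-7,0,-1,0,0],[-7,0,-1,0,0],[-7,0,-1,0,40],[-7,0,-1,0,40],[-7,0,-1,0,40],[-7,0,-1,0,40],[-7,0,-1,0,40],[-7,0,-1,0,40]]

```text
time: 7.17
tool_pos: [0.5927, 0.1771, 0.2366]
ee_rot: [3.142, -0.0, 0.044]
wrist_force: [-0.1, 0.3, -0.1]
width: 0.0375
```

Emit:
step_arm:
  plan:
    - [[0,0,25,0,40],[0,0,60,0,40],[-10,-15,90,0,40],[-30,-45,90,0,40],[-45,-75,90,0,40],[-60,-112,90,0,40],[-75,-150,90,0,40],[-90,-187,90,0,40]]

```text
time: 7.83
tool_pos: [0.5016, -0.0112, 0.3267]
ee_rot: [3.141, -0.001, 0.045]
wrist_force: [0.1, -0.7, -0.1]
width: 0.0378
```

Run:
```python
from h import *
o=robot.get_obs();s=cams.snapshot("wrist");S=cams.snapshot("scene");T=cams.snapshot("top");print(o["tool_pos"],o["ee_rot"],o["wrist_force"])
b=cv2.resize(S["frame"][225:315,300:420],None,fx=3,fy=3);a=cv2.resize(T["frame"][180:280,190:325],None,fx=2.8,fy=2.8)
c=np.zeros((600,760,3),np.uint8);c[:280,:378]=a[:280];c[:270,390:750]=b;z=cv2.resize(T["frame"][200:350,345:485],None,fx=2,fy=2);c[290:590,:280]=z;save("w4",c)
```

```text
[ 0.50160336 -0.0111646   0.32672463] [ 3.14114650e+00 -7.81138535e-04  4.46829582e-02] [ 0.10913724 -0.69751785 -0.07099832]
```

View pics/w4.png

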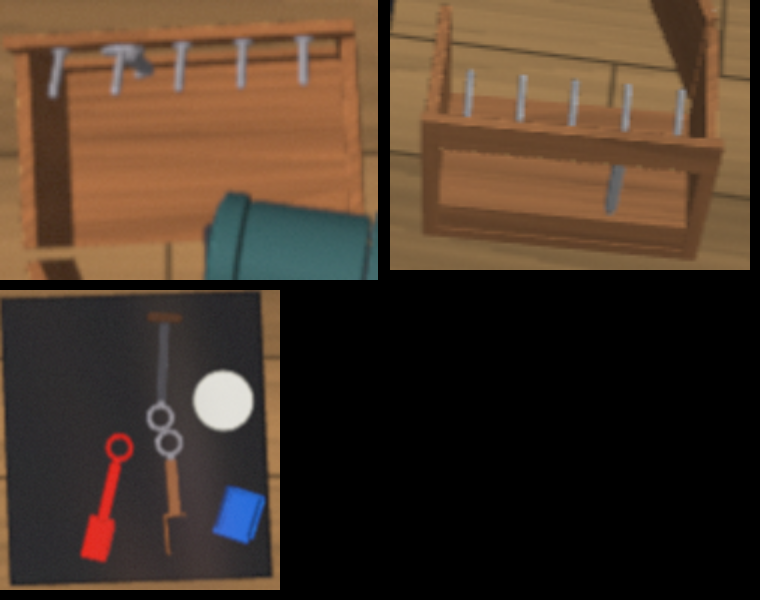

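Pick hangs on peg 3 and the other tools haven't moved. Next is the horn.

Emit:
step_arm:
  plan:
    - [[-14,-34,-5,-0.04,40],[-28,-68,-10,-0.08,40],[-43,-102,-20,-0.12,40],[-57,-136,-30,-0.16,40],[-71,-170,-40,-0.2,40],[-85,-204,-50,-0.24,40],[-100,-238,-60,-0.28,40],[-114,-272,-70,-0.315,40]]

```text
time: 8.65
tool_pos: [0.3889, -0.2824, 0.2561]
ee_rot: [-3.141, -0.001, -0.271]
wrist_force: [1.1, -0.1, 0.4]
width: 0.0372
```

Emit:
step_arm:
  plan:
    - [[0,0,-30,0,40],[0,0,-40,0,40],[0,0,-40,0,40]]

```text
time: 8.9
tool_pos: [0.3879, -0.2799, 0.2128]
ee_rot: [-3.137, 0.006, -0.27]
wrist_force: [-1.5, 0.8, -0.1]
width: 0.0379
```

```bash
cat > horn.py <<'E'
from h import *
o=robot.get_obs();s=cams.snapshot("wrist");save("w5",s["frame"])
f=s["frame"].astype(int);m=((f[...,0]>130)&(f[...,1]<70)&(f[...,2]<70)).astype(np.uint8)
n,l,st,c=cv2.connectedComponentsWithStats(m);i=1+st[1:,4].argmax();m=(l==i).astype(np.uint8);print(st[i])
cs,h=cv2.findContours(m,cv2.RETR_CCOMP,cv2.CHAIN_APPROX_NONE)
k=max((j for j in range(len(cs)) if h[0][j][3]>=0),key=lambda j:cv2.contourArea(cs[j]))
M=cv2.moments(cs[k]);e=(M["m10"]/M["m00"],M["m01"]/M["m00"]);E=plane(*wray(s,o,*e),.009)
P=np.array([plane(*wray(s,o,u,v),.014)[:2] for v,u in np.argwhere(m)]);r=np.hypot(*(P-E[:2]).T)
q=P[(r>.035)&(r<.1)];d=E[:2]-q.mean(0);y=np.arctan2(d[1],d[0]);G=E[:2]-.09*np.r_[np.cos(y),np.sin(y)]
print(e,"eye",E.round(4),"yaw",y.round(3),"grip",G.round(4),"shift",((G-o["tool_pos"][:2])*1000).round(1),"turn",y-o["ee_rot"][2],o["tool_pos"])
E
python3 horn.py
```

```text
[325 144  20  89 270]Traceback (most recent call last):
  File "horn.py", line 6, in <module>
    k=max((j for j in range(len(cs)) if h[0][j][3]>=0),key=lambda j:cv2.contourArea(cs[j]))
ValueError: max() iterable argument is empty
```

```bash
sed -i 's/^f=.*/f=s["frame"].astype(int);m=(f[...,0]-f[...,1:].max(2)>110).astype(np.uint8)/' horn.py; python3 horn.py
```

```text
[ 301  101   43  182 4237]
(321.08793624622143, 121.66721626820554) eye [ 0.4759 -0.3061  0.009 ] yaw -0.242 grip [ 0.3886 -0.2846] shift [-0.3 -4.3] turn 0.027073116832839916 [ 0.38884351 -0.28025484  0.21507103]
```

Emit:
step_arm:
  plan:
    - [[0,-3,-40,0.02,40],[0,-3,-80,0.02,40],[0,-3,-120,0.02,40],[0,-3,-155,0.02,40],[0,-3,-180,0.02,40],[0,-3,-197,0.02,40],[0,-3,-207,0.02,40],[0,-3,-207,0.02,40]]

```text
time: 9.67
tool_pos: [0.3889, -0.2836, 0.0087]
ee_rot: [-3.141, 0.002, -0.249]
wrist_force: [0.1, 0.9, -0.2]
width: 0.0375
```

Emit:
step_arm:
  plan:
    - [[0,0,0,0,0],[0,0,0,0,0],[0,0,0,0,0],[0,0,0,0,0],[0,0,25,0,0],[0,0,60,0,0],[0,0,100,0,0],[0,0,140,0,0]]

```text
time: 10.33
tool_pos: [0.388, -0.2845, 0.1511]
ee_rot: [-3.141, 0.001, -0.251]
wrist_force: [1.4, -0.7, -1.4]
width: 0.0157
```

Emit:
step_arm:
  plan:
    - [[0,0,40,0.04,0],[0,0,80,0.08,0],[0,0,120,0.12,0],[0,0,160,0.16,0],[0,0,190,0.2,0],[10,20,190,0.24,0],[25,58,190,0.29,0],[40,96,190,0.29,0]]

```text
time: 11.0
tool_pos: [0.4288, -0.1888, 0.3409]
ee_rot: [3.14, -0.002, 0.037]
wrist_force: [0.3, 0.5, -0.5]
width: 0.0152
```

Emit:
step_arm:
  plan:
    - [[12,38,0,0,0],[24,76,0,0,0],[36,114,0,0,0],[48,152,0,0,0],[60,190,0,0,0],[72,228,0,0,0],[84,266,0,0,0],[94,296,0,0,0]]

```text
time: 11.67
tool_pos: [0.5226, 0.11, 0.3401]
ee_rot: [-3.141, -0.001, 0.041]
wrist_force: [0.1, -1.0, -1.3]
width: 0.0155
```

Emit:
step_arm:
  plan:
    - [[3,11,0,0.005,0],[3,11,0,0.005,0],[3,11,0,0.005,0],[3,11,0,0.005,0],[3,11,0,0.005,0]]

```text
time: 12.08
tool_pos: [0.5254, 0.1164, 0.3401]
ee_rot: [3.141, -0.001, 0.041]
wrist_force: [-0.1, -0.2, -1.0]
width: 0.0156
```

```bash
cat > hov.py <<'E'
import sys
from h import *
# ring hole centre from hue/brightness-free: largest inner contour of bright or red ring near expected pixel
o=robot.get_obs();s=cams.snapshot("wrist");save(sys.argv[1],s["frame"][:260,120:560])
L=float(sys.argv[2]);tip=np.array([float(x) for x in sys.argv[3:5]]+[.261])
y=o["ee_rot"][2];ex=o["tool_pos"]+np.r_[L*np.cos(y),L*np.sin(y),-.003]
print("tcp",o["tool_pos"].round(4),y.round(3),"exp ring px",wproj(s,o,ex).round(1)-[120,0],"exp tip px",wproj(s,o,tip).round(1)-[120,0],"shift to tip",((tip-ex)*1000).round(1))
E
python3 hov.py w6 .09 .6616 .1218
```

```text
tcp [0.5254 0.1164 0.3401] 0.041 exp ring px [199.4 113.2] exp tip px [199.5  53.7] shift to tip [ 46.3   1.6 -76.1]
```

View pics/w6.png

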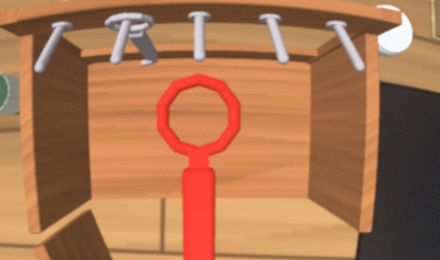

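The ring is at (199,115) and the tip of peg 2 at (200,54), both where predicted. I'll thread and release it.

Emit:
step_arm:
  plan:
    - [[25,1,-10,0,0],[46,1,-35,0,0],[47,1,-60,0,0],[48,1,-75,0,0],[52,1,-84,0,0],[58,1,-92,0,0],[63,1,-99,0,0],[65,1,-103,0,0]]

```text
time: 12.8
tool_pos: [0.5914, 0.1186, 0.2365]
ee_rot: [3.141, -0.001, 0.043]
wrist_force: [0.4, 0.9, -0.8]
width: 0.0151
```

Emit:
step_arm:
  plan:
    - [[0,0,0,0,0],[0,0,0,0,40],[0,0,0,0,40],[0,0,0,0,40],[0,0,0,0,40],[0,0,0,0,40],[0,0,0,0,40],[0,0,0,0,40]]

```text
time: 13.47
tool_pos: [0.5905, 0.1192, 0.2367]
ee_rot: [3.142, -0.0, 0.044]
wrist_force: [0.6, 1.0, -0.6]
width: 0.0373
```

Emit:
step_arm:
  plan:
    - [[0,0,30,0,40],[0,0,65,0,40],[-10,-15,95,0,40],[-25,-50,95,0,40],[-40,-85,95,0,40],[-55,-120,95,0,40],[-65,-158,95,0,40],[-78,-195,95,0,40]]

```text
time: 14.13
tool_pos: [0.5118, -0.0772, 0.3317]
ee_rot: [3.141, -0.001, 0.045]
wrist_force: [0.8, -0.9, 0.2]
width: 0.0375
```

Emit:
step_arm:
  plan:
    - [[-15,-37,-10,0,40],[-30,-74,-20,0.02,40],[-45,-111,-40,0.04,40],[-60,-148,-60,0.045,40],[-75,-185,-80,0.045,40],[-90,-222,-100,0.045,40],[-107,-259,-115,0.045,40],[-117,-290,-115,0.045,40]]

```text
time: 14.8
tool_pos: [0.3948, -0.3624, 0.214]
ee_rot: [-3.138, 0.003, 0.089]
wrist_force: [0.8, -0.3, -0.6]
width: 0.0378
```

Emit:
step_arm:
  plan:
    - [[-3,-18,0,0,40],[-3,-25,0,0,40],[-3,-25,0,0,40],[-3,-25,0,0,40]]

```text
time: 15.13
tool_pos: [0.3943, -0.3867, 0.2173]
ee_rot: [-3.141, -0.001, 0.089]
wrist_force: [0.2, -0.1, 0.7]
width: 0.0374
```

Run:
```python
from h import *
o=robot.get_obs();s=cams.snapshot("wrist");S=cams.snapshot("scene");T=cams.snapshot("top");print(o["tool_pos"],o["ee_rot"],o["wrist_force"])
np.savez("w7.npz",**{k:s[k] for k in s},**{k:o[k] for k in("tool_pos","ee_rot")})
c=np.zeros((560,780,3),np.uint8);c[:270,:360]=cv2.resize(S["frame"][225:315,300:420],None,fx=3,fy=3);c[:270,370:748]=cv2.resize(T["frame"][180:280,190:325],None,fx=2.8,fy=2.8)[:270]
c[280:560,:540]=s["frame"][0:280,50:590];save("w7",c)
```

```text
[ 0.39432308 -0.38674887  0.21726175] [-3.14130108e+00 -6.88925800e-04  8.92259109e-02] [ 0.22253236 -0.07526037  0.72760524]
```

View pics/w7.png

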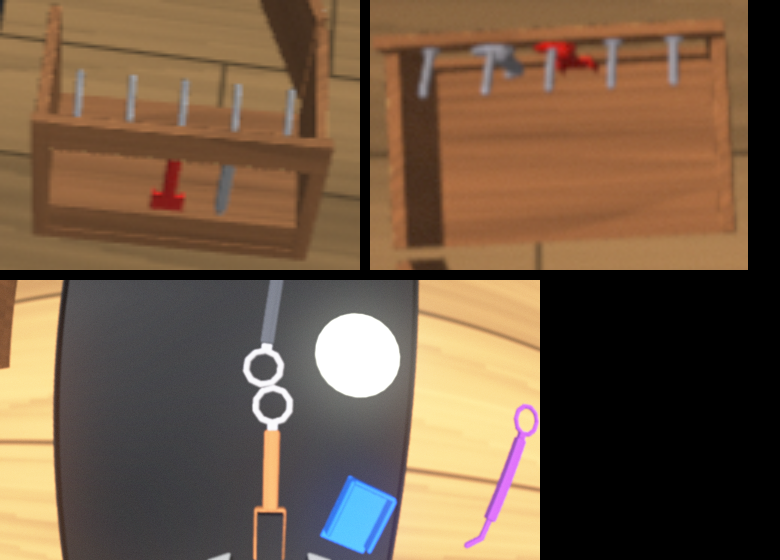

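The horn hangs on peg 2. The brush eye is at full-frame (322,125) and its shaft end at (320,226).

Run:
```python
from h import *
s=dict(np.load("w7.npz"));o=s
E=plane(*wray(s,o,322,125),.010);B=plane(*wray(s,o,320.5,224),.018);d=E-B;y=np.arctan2(d[1],d[0])
G=E-.088*np.r_[np.cos(y),np.sin(y),0];print(E,y,np.hypot(*d[:2]),G,(G-o["tool_pos"])*1000)
```

```text
[ 0.48252008 -0.38182018  0.01      ] 0.07467137067016412 0.10321800113824972 [ 0.3947653  -0.38838516  0.01      ] [   0.44222412   -1.63629282 -207.26174554]
```

Emit:
step_arm:
  plan:
    - [[1,-1,-40,-0.012,40],[1,-1,-80,-0.012,40],[1,-1,-120,-0.012,40],[1,-1,-155,-0.012,40],[1,-1,-180,-0.012,40],[1,-1,-197,-0.012,40],[1,-1,-207,-0.012,40],[1,-1,-207,-0.012,40]]

```text
time: 15.95
tool_pos: [0.3942, -0.386, 0.0077]
ee_rot: [-3.138, 0.003, 0.078]
wrist_force: [-0.3, -0.4, -0.8]
width: 0.0373
```

Emit:
step_arm:
  plan:
    - [[0,0,0,0,0],[0,0,0,0,0],[0,0,0,0,0],[0,0,0,0,0],[0,0,20,0,0],[0,0,50,0,0],[0,0,90,0,0],[0,0,130,0,0]]

```text
time: 16.62
tool_pos: [0.3942, -0.3877, 0.1409]
ee_rot: [-3.14, 0.001, 0.077]
wrist_force: [1.3, -1.1, -0.3]
width: 0.0156
```

Emit:
step_arm:
  plan:
    - [[0,0,40,0,0],[0,0,80,0,0],[0,0,120,-0.01,0],[0,0,160,-0.02,0],[5,10,190,-0.03,0],[16,45,200,-0.034,0],[27,83,200,-0.034,0],[38,120,200,-0.034,0]]

```text
time: 17.28
tool_pos: [0.4332, -0.2677, 0.3422]
ee_rot: [3.139, -0.003, 0.041]
wrist_force: [0.2, 0.0, -1.5]
width: 0.0152
```

Emit:
step_arm:
  plan:
    - [[12,38,0,0,0],[24,77,0,0,0],[36,116,0,0,0],[48,155,0,0,0],[60,194,0,0,0],[70,233,0,0,0],[80,271,0,0,0],[90,308,0,0,0]]

```text
time: 17.95
tool_pos: [0.5228, 0.0418, 0.3408]
ee_rot: [3.141, -0.002, 0.043]
wrist_force: [0.5, -0.7, -1.2]
width: 0.0157
```

Emit:
step_arm:
  plan:
    - [[7,19,0,0,0],[7,19,0,0,0],[7,19,0,0,0],[7,19,0,0,0],[7,19,0,0,0]]

```text
time: 18.37
tool_pos: [0.5296, 0.0574, 0.3404]
ee_rot: [3.141, -0.001, 0.041]
wrist_force: [-1.1, 0.2, -1.4]
width: 0.0156
```

```bash
python3 hov.py w8 .088 .6642 .0637
```

```text
tcp [0.5296 0.0574 0.3404] 0.041 exp ring px [199.4 117.3] exp tip px [197.9  55.9] shift to tip [ 46.7   2.7 -76.4]
```

View pics/w8.png

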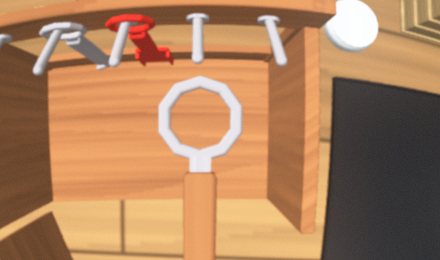

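Emit:
step_arm:
  plan:
    - [[25,3,-10,0,0],[46,3,-35,0,0],[47,3,-60,0,0],[48,3,-75,0,0],[52,3,-84,0,0],[58,3,-92,0,0],[63,3,-99,0,0],[65,3,-103,0,0]]

```text
time: 19.08
tool_pos: [0.5957, 0.0611, 0.2369]
ee_rot: [3.141, -0.001, 0.042]
wrist_force: [-0.0, -0.3, -1.4]
width: 0.0154
```

Emit:
step_arm:
  plan:
    - [[0,0,0,0,0],[0,0,0,0,40],[0,0,0,0,40],[0,0,0,0,40],[0,0,0,0,40],[0,0,0,0,40],[0,0,0,0,40],[0,0,0,0,40]]

```text
time: 19.75
tool_pos: [0.5948, 0.0617, 0.2371]
ee_rot: [3.141, -0.0, 0.043]
wrist_force: [0.1, -0.2, 0.3]
width: 0.0373
```

Emit:
step_arm:
  plan:
    - [[0,0,30,0,40],[0,0,65,0,40],[-20,-15,95,0.1,40],[-40,-40,95,0.22,40],[-50,-75,95,0.34,40],[-50,-110,95,0.46,40],[-50,-145,95,0.58,40],[-50,-180,95,0.7,40]]

```text
time: 20.42
tool_pos: [0.5443, -0.1196, 0.3325]
ee_rot: [3.14, -0.001, 0.749]
wrist_force: [0.9, 0.4, 0.0]
width: 0.0375
```

Emit:
step_arm:
  plan:
    - [[8,-30,0,0.12,40],[16,-60,-10,0.24,40],[24,-90,-20,0.36,40],[32,-120,-30,0.48,40],[40,-150,-40,0.6,40],[48,-180,-50,0.72,40],[56,-210,-60,0.84,40],[62,-240,-70,0.96,40]]

```text
time: 21.08
tool_pos: [0.6071, -0.3598, 0.2611]
ee_rot: [3.142, -0.0, 1.709]
wrist_force: [-0.4, -0.5, -0.7]
width: 0.0378
```

Emit:
step_arm:
  plan:
    - [[0,-5,-5,0.12,40],[0,-10,-10,0.24,40],[0,-15,-20,0.36,40],[0,-16,-30,0.48,40],[0,-16,-40,0.6,40],[0,-16,-45,0.72,40],[0,-16,-45,0.84,40],[0,-16,-45,0.96,40]]

```text
time: 21.75
tool_pos: [0.6065, -0.3742, 0.2157]
ee_rot: [3.141, -0.002, 2.669]
wrist_force: [-0.3, 0.1, 0.2]
width: 0.0377
```

Emit:
step_arm:
  plan:
    - [[0,0,0,0.12,40],[0,0,0,0.24,40],[0,0,0,0.36,40],[0,0,0,0.43,40],[0,0,0,0.43,40],[0,0,0,0.43,40],[0,0,0,0.43,40]]

```text
time: 22.33
tool_pos: [0.6068, -0.3743, 0.2168]
ee_rot: [3.141, -0.0, 3.091]
wrist_force: [-0.3, -0.7, -0.0]
width: 0.0378
```

Run:
```python
from h import *
o=robot.get_obs();s=cams.snapshot("wrist");S=cams.snapshot("scene");T=cams.snapshot("top");print(o["tool_pos"],o["ee_rot"],o["joint_positions"])
np.savez("w9.npz",**{k:s[k] for k in s},**{k:o[k] for k in("tool_pos","ee_rot")})
c=np.zeros((560,780,3),np.uint8);c[:270,:360]=cv2.resize(S["frame"][225:315,300:420],None,fx=3,fy=3);c[:270,370:748]=cv2.resize(T["frame"][180:280,190:325],None,fx=2.8,fy=2.8)[:270]
c[280:560,:540]=s["frame"][0:280,50:590];save("w9",c)
```

```text
[ 0.60682407 -0.37431958  0.21680939] [ 3.14139551e+00 -1.01478441e-04  3.09125123e+00] [-6.32239025e-01  4.64483487e-01  8.81179892e-01  1.11748720e-04
  1.79612240e+00 -2.15266896e+00]
```

View pics/w9.png

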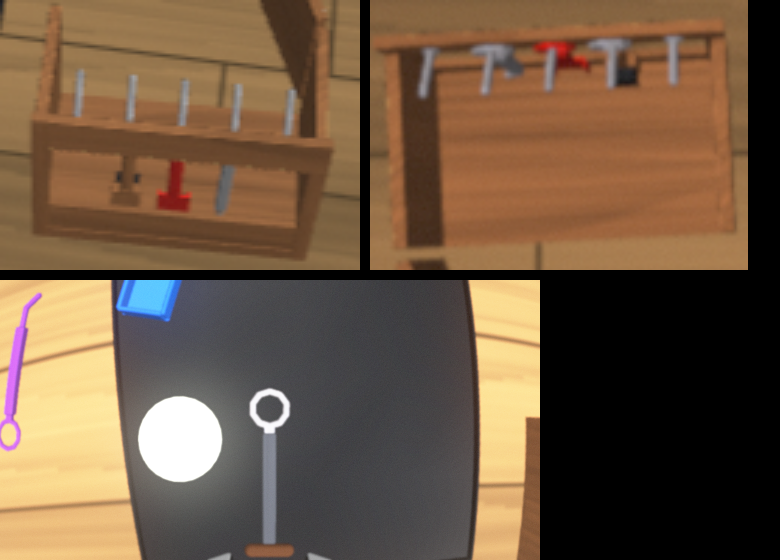

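The brush hangs on peg 1. The puller eye is at full-frame (320,130), its shaft runs to (319,262), and it hasn't moved.

Run:
```python
from h import *
s=dict(np.load("w9.npz"));o=s
E=plane(*wray(s,o,320,129.5),.009);B=plane(*wray(s,o,319,262),.016);d=E-B;y=np.arctan2(d[1],d[0])
G=E-.085*np.r_[np.cos(y),np.sin(y),0];print(E,y,np.hypot(*d[:2]),G,(G-o["tool_pos"])*1000)
```

```text
[ 0.52242891 -0.36843755  0.009     ] 3.0839831818725245 0.14147545162601077 [ 0.6072879  -0.37333165  0.009     ] [   0.46382533    0.98793754 -207.80938646]
```

Emit:
step_arm:
  plan:
    - [[0,0,-40,-0.005,40],[0,0,-80,-0.005,40],[0,0,-120,-0.005,40],[0,0,-155,-0.005,40],[0,0,-180,-0.005,40],[0,0,-197,-0.005,40],[0,0,-207,-0.005,40],[0,0,-207,-0.005,40]]

```text
time: 23.15
tool_pos: [0.6052, -0.3732, 0.0064]
ee_rot: [3.138, -0.005, 3.087]
wrist_force: [-1.1, 0.3, -0.4]
width: 0.0375
```

Emit:
step_arm:
  plan:
    - [[0,0,0,0,0],[0,0,0,0,0],[0,0,0,0,0],[0,0,0,0,0],[0,0,25,0,0],[0,0,60,0,0],[0,0,100,0,0],[0,0,140,0,0]]

```text
time: 23.82
tool_pos: [0.6063, -0.374, 0.1513]
ee_rot: [3.141, -0.001, 3.088]
wrist_force: [2.0, -1.4, -0.4]
width: 0.0133
```

Emit:
step_arm:
  plan:
    - [[0,0,40,-0.1,0],[0,0,80,-0.22,0],[0,0,120,-0.34,0],[0,0,160,-0.46,0],[0,0,190,-0.58,0],[0,10,190,-0.7,0],[0,20,190,-0.82,0],[0,30,190,-0.94,0]]

```text
time: 24.48
tool_pos: [0.6069, -0.3444, 0.342]
ee_rot: [3.14, 0.003, 2.141]
wrist_force: [0.7, 0.3, -1.3]
width: 0.0135
```

Emit:
step_arm:
  plan:
    - [[-12,20,0,-0.12,0],[-24,40,0,-0.24,0],[-36,60,0,-0.36,0],[-48,80,0,-0.48,0],[-60,100,0,-0.6,0],[-72,120,0,-0.72,0],[-84,140,0,-0.84,0],[-90,160,0,-0.96,0]]

```text
time: 25.15
tool_pos: [0.5154, -0.1833, 0.3414]
ee_rot: [3.14, 0.0, 1.181]
wrist_force: [-0.1, 1.7, -0.9]
width: 0.0134
```

Emit:
step_arm:
  plan:
    - [[0,20,0,-0.12,0],[0,40,0,-0.24,0],[0,60,0,-0.36,0],[0,80,0,-0.48,0],[0,100,0,-0.6,0],[0,120,0,-0.72,0],[0,140,0,-0.84,0],[0,155,0,-0.96,0]]

```text
time: 25.82
tool_pos: [0.5165, -0.0278, 0.341]
ee_rot: [3.141, -0.002, 0.223]
wrist_force: [0.6, 0.2, -0.3]
width: 0.0133
```

Emit:
step_arm:
  plan:
    - [[10,15,0,-0.1,0],[20,30,0,-0.18,0],[20,30,0,-0.18,0],[20,30,0,-0.18,0],[20,30,0,-0.18,0],[20,30,0,-0.18,0]]

```text
time: 26.32
tool_pos: [0.5364, -0.0001, 0.3403]
ee_rot: [3.141, -0.0, 0.048]
wrist_force: [0.1, 1.4, -0.6]
width: 0.0133
```

```bash
python3 hov.py w10 .085 .6675 .0048
```

```text
tcp [ 5.364e-01 -1.000e-04  3.403e-01] 0.048 exp ring px [199.4 123.3] exp tip px [201.1  60.8] shift to tip [ 46.2   0.8 -76.3]
```

View pics/w10.png

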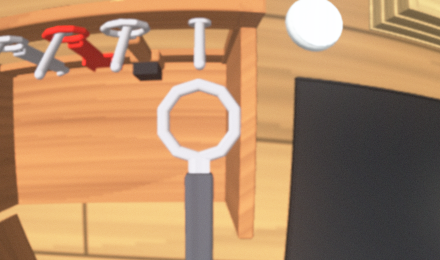

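The ring is at (199,121) and the tip at (200,62). I'll thread and release.

Emit:
step_arm:
  plan:
    - [[25,1,-10,0,0],[46,1,-35,0,0],[46,1,-60,0,0],[47,1,-75,0,0],[51,1,-84,0,0],[57,1,-92,0,0],[62,1,-99,0,0],[64,1,-103,0,0]]

```text
time: 27.03
tool_pos: [0.6016, 0.0013, 0.2368]
ee_rot: [3.141, -0.001, 0.047]
wrist_force: [-1.0, -0.6, -1.7]
width: 0.0134
```

Emit:
step_arm:
  plan:
    - [[0,0,0,0,0],[0,0,0,0,40],[0,0,0,0,40],[0,0,0,0,40],[0,0,0,0,40],[0,0,0,0,40],[0,0,0,0,40],[0,0,0,0,40]]

```text
time: 27.7
tool_pos: [0.6008, 0.0017, 0.2371]
ee_rot: [3.141, -0.0, 0.048]
wrist_force: [0.3, 0.9, -0.2]
width: 0.0375
```

Emit:
step_arm:
  plan:
    - [[0,0,30,0,40],[0,0,65,0,20],[-20,10,95,0,0],[-55,28,95,0,0],[-90,46,95,0,0],[-125,64,95,0,0],[-160,82,95,0,0],[-195,100,95,0,0]]

```text
time: 28.37
tool_pos: [0.404, 0.1022, 0.3319]
ee_rot: [-3.141, -0.0, 0.047]
wrist_force: [-0.2, 0.8, 0.1]
width: 0.0002
```

Run:
```python
from h import *
o=robot.get_obs();S=cams.snapshot("scene");T=cams.snapshot("top");print(o["tool_pos"],o["ee_rot"])
c=np.zeros((560,780,3),np.uint8);c[:270,:360]=cv2.resize(S["frame"][225:315,300:420],None,fx=3,fy=3)
c[:560,370:770]=cv2.resize(T["frame"][180:404,180:340],None,fx=2.5,fy=2.5);save("w11",c)
H=np.array([.4976,.279]);sh=np.array([.043,-.999]);op=np.array([-.999,-.043])
for th in np.r_[1.16,1.0:.01:-.2]:
    print(round(th,2),[ (1000*(H+.22*(np.cos(th)*sh+np.sin(th)*op)+c*(np.cos(th)*op-np.sin(th)*sh))).round() for c in(.06,.013)])
```

```text
[0.40401047 0.10220222 0.33193313] [-3.14142614e+00 -4.01403825e-04  4.72853647e-02]
1.16 [array([274., 236.]), array([294., 194.])]
1.0 [array([283., 201.]), array([310., 163.])]
0.8 [array([303., 160.]), array([337., 128.])]
0.6 [array([330., 124.]), array([370.,  99.])]
0.4 [array([365.,  94.]), array([409.,  77.])]
0.2 [array([404.,  71.]), array([450.,  64.])]
```

View pics/w11.png

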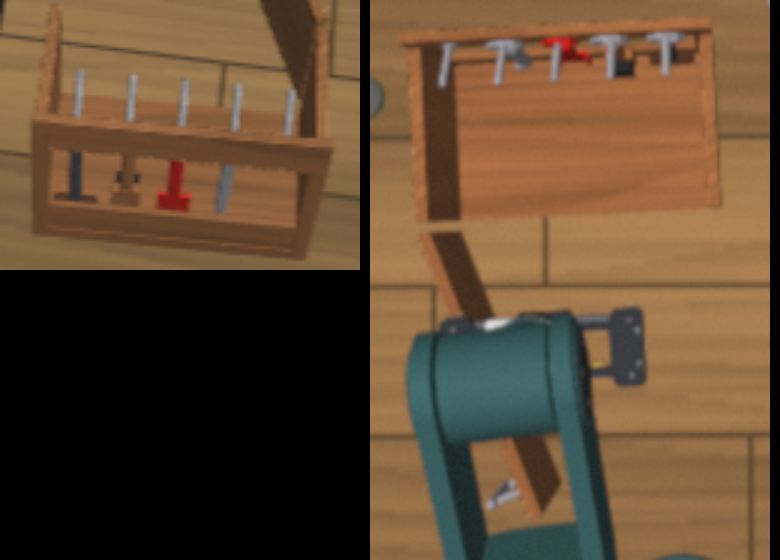

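All four tools hang. Now to the door.

Emit:
step_arm:
  plan:
    - [[-27,30,0,0,0],[-54,60,0,0,0],[-81,90,0,0,0],[-108,120,0,0,0],[-130,143,0,0,0],[-130,143,-40,0,0],[-130,143,-80,0,0],[-130,143,-120,0,0]]

```text
time: 29.13
tool_pos: [0.2764, 0.2456, 0.2113]
ee_rot: [-3.14, -0.003, 0.05]
wrist_force: [-0.0, 0.0, -0.1]
width: 0.0007
```

Emit:
step_arm:
  plan:
    - [[0,0,-40,0,0],[0,0,-70,0,0],[0,0,-82,0,0],[0,0,-82,0,0],[5,-10,-82,0,0],[10,-20,-82,0,0],[13,-28,-82,0,0],[16,-36,-82,0,0]]

```text
time: 29.8
tool_pos: [0.2931, 0.2087, 0.1314]
ee_rot: [-3.14, -0.002, 0.048]
wrist_force: [-0.0, 0.7, -0.2]
width: 0.0004
```

Run:
```python
from h import *
o=robot.get_obs();T=cams.snapshot("top");S=cams.snapshot("scene");print(o["tool_pos"],o["wrist_force"])
c=np.zeros((560,780,3),np.uint8);c[:520,:400]=cv2.resize(S["frame"][150:280,350:450],None,fx=4,fy=4)
c[:500,410:770]=cv2.resize(T["frame"][255:405,180:288],None,fx=3.3333,fy=3.3333)[:500,:360];save("w12",c)
```

```text
[0.29310987 0.20874562 0.13137628] [-0.00753305  0.68891712 -0.21509175]
```

View pics/w12.png

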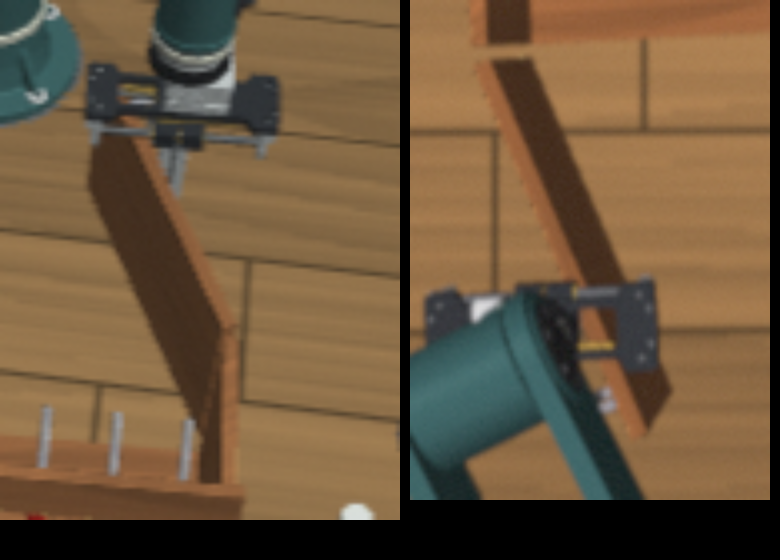

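Emit:
step_arm:
  plan:
    - [[1,-8,0,0,0],[2,-16,0,0,0],[4,-22,0,0,0],[6,-28,0,0,0],[9,-34,0,0,0],[12,-39,0,0,0],[14,-43,0,0,0],[17,-46,0,0,0]]

```text
time: 30.57
tool_pos: [0.3089, 0.1621, 0.1299]
ee_rot: [3.141, 0.0, 0.047]
wrist_force: [0.2, 0.8, -0.0]
width: -0.0001
```

Emit:
step_arm:
  plan:
    - [[5,-8,0,0,0],[10,-15,0,0,0],[16,-22,0,0,0],[21,-29,0,0,0],[27,-35,0,0,0],[33,-41,0,0,0],[38,-46,0,0,0],[43,-50,0,0,0]]

```text
time: 31.23
tool_pos: [0.3524, 0.112, 0.1299]
ee_rot: [3.141, 0.0, 0.047]
wrist_force: [0.4, 1.2, -0.2]
width: 0.0007
```

Emit:
step_arm:
  plan:
    - [[6,-5,0,0,0],[11,-10,0,0,0],[17,-14,0,0,0],[23,-18,0,0,0],[30,-22,0,0,0],[36,-25,0,0,0],[43,-29,0,0,0],[49,-33,0,0,0]]

```text
time: 31.9
tool_pos: [0.4016, 0.0793, 0.1299]
ee_rot: [3.141, -0.0, 0.048]
wrist_force: [-0.2, 0.1, 0.0]
width: 0.0003
```

Emit:
step_arm:
  plan:
    - [[6,-3,0,0,0],[12,-6,0,0,0],[18,-8,0,0,0],[23,-10,0,0,0],[28,-12,0,0,0],[33,-13,0,0,0],[37,-14,0,0,0],[41,-15,0,0,0]]

```text
time: 32.57
tool_pos: [0.4422, 0.0646, 0.1299]
ee_rot: [3.142, 0.0, 0.048]
wrist_force: [0.1, 0.7, 0.0]
width: 0.0003
```

Emit:
step_arm:
  plan:
    - [[4,-1,0,0,0],[8,-2,0,0,0],[12,-3,0,0,0],[16,-3,0,0,0],[19,-4,0,0,0],[22,-4,0,0,0],[25,-5,0,0,0],[28,-5,0,0,0]]

```text
time: 33.23
tool_pos: [0.4701, 0.0595, 0.1299]
ee_rot: [3.141, 0.0, 0.048]
wrist_force: [0.1, -0.0, 0.5]
width: 0.0003
```

Run:
```python
from h import *
o=robot.get_obs();T=cams.snapshot("top");S=cams.snapshot("scene");print(o["tool_pos"],o["wrist_force"])
c=np.zeros((560,800,3),np.uint8);c[:480,:400]=cv2.resize(S["frame"][200:320,320:420],None,fx=4,fy=4)
c[:400,410:800]=cv2.resize(T["frame"][180:310,185:315],None,fx=3,fy=3.08)[:400];save("w13",c)
```

```text
[0.47005929 0.05954409 0.12991298] [ 0.06939185 -0.00332893  0.46923358]
```

View pics/w13.png

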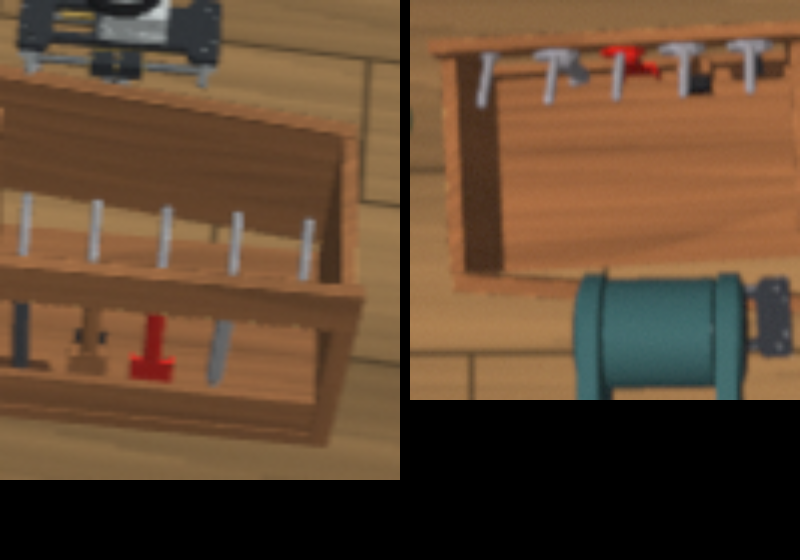

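The door is a few degrees open, with all four tools still hanging. I'll press on slowly.

Emit:
step_arm:
  plan:
    - [[2,0,0,0,0],[4,0,0,0,0],[6,-1,0,0,0],[8,-1,0,0,0],[10,-1,0,0,0],[12,-1,0,0,0],[14,-1,0,0,0],[16,-1,0,0,0]]

```text
time: 34.0
tool_pos: [0.486, 0.0586, 0.1299]
ee_rot: [3.141, 0.0, 0.048]
wrist_force: [-0.8, 0.0, 0.4]
width: 0.0005
```

Emit:
step_arm:
  plan:
    - [[1,0,0,0,0],[2,0,0,0,0],[3,0,0,0,0],[4,0,0,0,0],[5,0,0,0,0],[6,0,0,0,0],[7,0,0,0,0],[8,0,0,0,0]]

```text
time: 34.67
tool_pos: [0.4939, 0.0587, 0.1299]
ee_rot: [3.142, -0.0, 0.048]
wrist_force: [0.5, 1.0, 0.0]
width: 0.0006
```

Emit:
step_arm:
  plan:
    - [[1,0,0,0,0],[1,0,0,0,0],[2,0,0,0,0],[3,0,0,0,0],[3,0,0,0,0],[4,0,0,0,0],[4,0,0,0,0],[4,0,0,0,0]]

```text
time: 35.33
tool_pos: [0.4955, 0.0586, 0.13]
ee_rot: [3.142, 0.005, 0.048]
wrist_force: [-8.6, -0.0, 4.1]
width: 0.0004
```

Run:
```python
from h import *
o=robot.get_obs();T=cams.snapshot("top");S=cams.snapshot("scene");print(o["tool_pos"],o["wrist_force"])
c=np.zeros((560,800,3),np.uint8);c[:480,:480]=cv2.resize(S["frame"][200:320,300:420],None,fx=4,fy=4)
c[:420,490:800]=cv2.resize(T["frame"][180:310,195:298],None,fx=3,fy=3)[:420,:310] if 0 else cv2.resize(T["frame"][180:320,190:293],(310,420));save("w14",c)
```

```text
[0.49549363 0.05864984 0.12995903] [-8.56278316 -0.04819333  4.14113062]
```

View pics/w14.png

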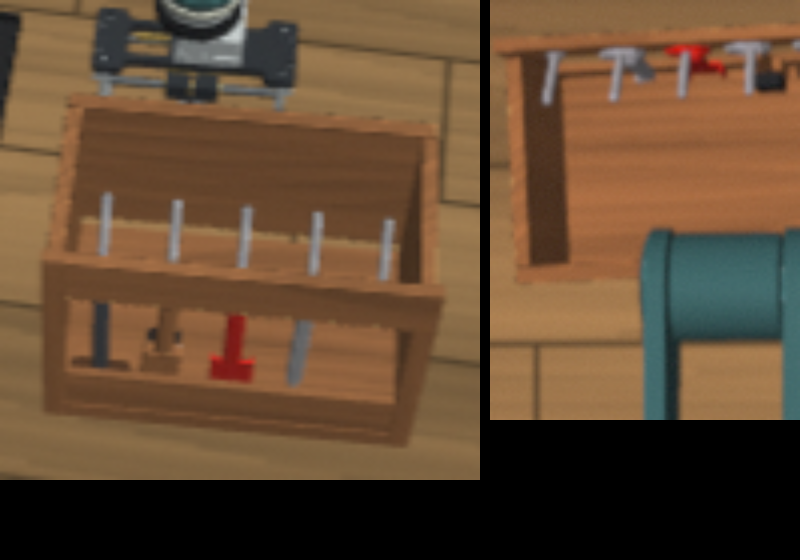

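The door is flush at both edges and the stop gives an 8.6 N reaction. I'll back off gently, rise, check and hand in.

Emit:
step_arm:
  plan:
    - [[-3,0,0,0,0],[-6,0,0,0,0],[-12,0,0,0,0],[-25,0,0,0,0],[-45,0,0,0,0],[-70,0,0,0,0],[-95,0,0,0,0],[-120,0,0,0,0]]

```text
time: 36.1
tool_pos: [0.3767, 0.0586, 0.1297]
ee_rot: [3.141, -0.0, 0.048]
wrist_force: [-1.1, 0.1, 0.6]
width: 0.0006
```

Emit:
step_arm:
  plan:
    - [[0,0,35,0,0],[0,0,70,0,0],[0,0,105,0,0],[0,0,140,0,0],[0,0,170,0,0],[0,0,170,0,0],[0,0,170,0,0],[0,0,170,0,0]]

```text
time: 36.77
tool_pos: [0.3775, 0.0587, 0.2991]
ee_rot: [3.142, 0.001, 0.048]
wrist_force: [0.9, -0.0, -0.2]
width: 0.0004
```

Run:
```python
from h import *
o=robot.get_obs();T=cams.snapshot("top");S=cams.snapshot("scene");print(o["time"],o["tool_pos"],o["wrist_force"])
c=np.zeros((560,800,3),np.uint8);c[:360,:480]=cv2.resize(S["frame"][190:310,300:460],None,fx=3,fy=3)
c[:,490:800]=cv2.resize(T["frame"][160:440,190:345],(310,560));save("w15",c)
```

```text
36.7667 [0.37751071 0.05866777 0.29905639] [ 0.8901099  -0.01515291 -0.18300323]
```

The picture limit is reached, so I'll make the last check numerically: the door and tool region against the pressed-shut image, and the bystanders against the start.

Run:
```python
from h import *
S=cams.snapshot("scene")["frame"];T=cams.snapshot("top")["frame"]
p=cv2.imread("pics/w14.png")[:480,:480,::-1];n=cv2.resize(S[200:320,300:420],None,fx=4,fy=4)
d=np.abs(p.astype(int)-n).max(2)
for k,(y0,y1,x0,x1) in dict(doortop_left=(95,125,60,160),doortop_right=(105,140,320,450),inside=(140,250,80,400),tools=(300,390,60,330)).items(): print(k,d[y0:y1,x0:x1].mean().round(1),(d[y0:y1,x0:x1]>50).mean().round(3))
t0=cv2.imread("pics/top0.png")[:,:,::-1];D=np.abs(t0.astype(int)-T).max(2)
for k,(y0,y1,x0,x1) in dict(mug=(250,285,112,158),spray=(203,232,150,190),tin=(162,192,337,368),coaster=(238,272,440,474),cup=(296,328,450,480),purple=(255,325,508,542)).items(): print(k,D[y0:y1,x0:x1].mean().round(1),(D[y0:y1,x0:x1]>50).mean().round(3))
```

```text
doortop_left 1.4 0.0
doortop_right 1.2 0.0
inside 1.1 0.0
tools 1.2 0.0
mug 3.2 0.0
spray 3.0 0.0
tin 3.7 0.0
coaster 3.2 0.0
cup 3.6 0.0
purple 3.3 0.0
```

```bash
python3 -c "
from bench import robot
print(robot.close_job())"
```

```text
the job is handed in; nothing more can be done
None
```

All four boot tools from the tray now hang on the pegs, and the cabinet door is shut. The job is handed in after about 37 s on the robot's clock. Pick is on peg 3, horn on peg 2, brush on peg 1 and puller on peg 0. The scraper was not in the tray this time.

- **Door:** I pushed it slowly against its stop. The reaction there was about 9 N and the panel looked flush at both edges. It stayed put after the arm backed away.
- **Last check:** I had reached the 16-picture limit, so I compared images numerically instead of viewing a final one. Nothing had changed at the door and hung tools since it was pressed shut. The mug, spray bottle, tin, coaster, heel cup and purple decoy match the start.
- **Problems:** There was an 11 N contact while threading the pick, which I relieved before letting go. The two camera views disagreed by about 5 mm on the peg tips at first, and the wrist camera settled it. No check failed.

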